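Draw out the telescopic dusting brush to its second stop and take it up

ROBOT

A 6-joint arm with a two-finger parallel gripper is mounted at the origin on the work surface. World frame = base frame: x ahead of the robot, y to its left, z up, the work surface at z = 0. Lengths are in m, angles in rad, forces in N, time in s.
With the tool pointing down it reaches from about 0.35 to 0.925 m from the base axis. Payload 6.4 kg.
Tool frame: the origin (TCP) lies at the very end of the fingers, on their centre line; the grasp point (between the pads) lies 19 mm behind it (robot.tcp_to_grasp is the distance from the TCP to the grasp point, in m); z points along the fingers, y is the line along which they close (so a half turn about z gives the same grasp; the last joint's range is limited). The gripper opens to 94 mm and grips with 3 to 60 N. Pads are 16 mm wide; open, the fingers measure 119 mm over their backs; the gripper's body (75 mm by 177 mm) begins 78 mm behind the grasp point.
Start: joints at [0.967, 0.245, 1.558, -0, 1.339, -0.174], TCP at [0.271, 0.591, 0.18] pointing down, gripper open.
Joint ranges: [-3.13, 3.13], [-1.02, 2.26], [0.13, 2.54], [-0.95, 4.09], [0.21, 2.88], [-2.74, 2.74]. Speed limits (rad/s): [2.57, 2.57, 3.14, 3.14, 3.14, 3.14].

INTERFACE

Orientations are given as a rotation vector (axis times angle).
In Python, from bench import robot, vision, workorder gives the robot as it stands (robot), with the cameras (vision) and the job (workorder).
- The arm moves only by the tool pendant, called after "Emit:" in YAML: its name, and indented under it one key for each argument. Schema: {"type":"object","properties":{"rows":{"type":"string"},"jaw":{"type":"number"},"squeeze":{"type":"number"},"only":{"type":"string"},"quiet":{"type":"boolean"},"lines":{"type":"string"}},"required":["rows"],"additionalProperties":false}. rows is a string of 1 to 8 rows, parted by semicolons, with the numbers parted by commas; each row has 4 numbers: dx, dy, dz in m, then a turn about the tool's z in rad; each row shifts and turns the commanded pose from where the row before left it, along the tool's axes as they then stand; what a row does not reach is not made up. A row lasts 1/8 s, in which the tool goes at most 0.0625 m and 0.188 rad, less where a joint would pass 70% of its speed; a pose out of reach is approached as far as the arm can. jaw is the finger opening in m, set as the call begins (left out keeps the last). The fingers move at their own pace and stop on an object; squeeze is the grip in N (left out, the last holds). Time passes only in rows, so rows that do not move let the fingers close. The tool returns the time, the measured TCP pose, the force, the opening and the grip force at its end. only (a regular expression) keeps the lines of the reply that match it, lines (a string "A,B") keeps lines A to B, and quiet returns only ok. Input that does not fit is refused with a message, and nothing moves.
- robot.sense(): the state, without advancing time (a new reading comes with each control period).
- vision.read_camera(name): name is "scene" or "top"; returns the picture (420x560x3 uint8, blue, green, red); there is no depth.
- vision.get_calibration(name): a dict with "vertical_fov" (degrees; the focal length in pixels is half the picture's height over the tangent of half this angle, whatever the lens; pixels are square), "cx", "cy" (the principal point, pixels), "view" (4x4, takes a point from world to camera coordinates). Camera axes: x right, y up, looking along -z (the intrinsics and any distortion apply to the point x, -y, -z); pixel columns grow to the right and rows downward; lengths in m; the calibration is good to about 2 mm. A picture is of the moment at which its call begins. get_calibration takes no time and is no camera call.
- workorder.sign_off(): hands the job in; it is judged then, once.
The state is a dict: "clock": time; "qpos": joint angles; "joint_vel": joint speeds; "tau": joint torques, N m; "ee_pos": TCP position; "tool_rot": TCP orientation; "ft_force": force on the tool from outside, world axes, zero at the start; "wrist_torque": the same for the moment, N m; "gripper_width": finger opening in m; "grasp_force": force on a finger pad.
Only numpy, scipy, OpenCV 4.12 (cv2) and the standard library are available. Lean on these libraries where they do the work, as an engineer would, in place of code of your own. Each camera call takes 0.05 s, during which the arm holds its last target. There are 200 camera calls.

TASK

Get the telescopic dusting brush ready for the high shelf: while it lies in the rest, press in the release button on its collar, pull the handle out past the first stop to the second stop, and let the button spring back so that the handle is locked there. Then take hold of it clear of the button, lift it level about 10 cm up out of the rest, and finish still holding it there, extended and steady. Leave the other brush in the rest and everything else on the counter as it is.

Things in the scene. Friction and masses are not known exactly. Their poses are not given: they have to be found in the camera images.
- brush: Telescopic dusting brush lying level in one lane of the rest; this body is its head and slim inner tube (oval steel, 17 wide x 20 high). Origin on the long axis at the neck, in the rest's head-end slot, 85 mm above the counter. x runs along the tool to the head, z up, y across. Tool about 0.36 kg; mass centre behind the button: 95 mm closed, 50 mm with the handle at the second stop.
- head_end (a point): Front end of the brush head, on the axis, 120 mm ahead of the neck. The black block (90 long, 52 wide, 22 high) has 42 mm bristles hanging down; behind it a grey ferrule (36 wide, 30 high) ends in a shoulder 4 mm ahead of the neck. When the handle is pulled, the whole tool first slides 2 to 8 mm until this shoulder bears on the rest's upright; then the head stays put.
- handle (a joint): How far the handle is drawn out (m, along the tool away from the head). 0 = home, locked; 0.060 = first stop; 0.120 = second stop, also the end of travel (hard end 0.1215). At a stop, with the button out, a spring tooth locks the handle with 1.5 mm play either way. Between stops a released tooth rides on the tube and drops in at the next one. Sliding friction about 1.5 N.
- button (a joint): How far the release button is pressed in (m): 0 = out, 0.006 = fully in. Spring 4 N at first, 8 N fully in. Pressed in more than 0.0045 it unlocks the handle; keep it in until the handle has moved 8 mm off a stop. Squeezing the collar between two finger pads, one on the button, presses it and grips the collar at once.
- button_face (a point): Centre of the outer face of the release button: round, grey, 18 mm across, on the side of the collar at axis height, facing the brush's -y. The face lies 22 mm from the axis, 7 mm proud of the collar (1 mm when fully in). At home it is 50 mm from the neck towards the tail; it moves with the handle. Axes as the brush's.
- collar (a point): Point on the axis level with the button, centre of the collar: the grey front end of the handle, 60 mm long, 30 wide, 34 high. The side away from the button is flat, 15 mm from the axis. Collar and button together are 37 mm wide with the button out, 31 mm with it in. Axes as the brush's.
- hold_point (a point): Point on the axis in the plain aluminium part of the handle, 50 mm behind the button: the balance point of the drawn-out brush (within 10 mm) and the place to hold it. The tube there is a flattened oval, 24 wide x 28 high, and runs from 30 to 250 mm behind the button. Axes as the brush's.
- tail (a point): Tail end of the handle, on the axis, 330 mm behind the button. The last 80 mm are a rubber grip, 30 wide x 34 high.
- rest: Tool rest of perforated steel, fixed. Base 330 x 250, 6 mm high; origin under its centre, x along the tools to their heads. Two 4 mm uprights, tops at z = 107 mm: at x = +140 (slots 20 wide, floor z = 75) and x = -140 (slots 27 wide, floor z = 71). Slots open upwards. Lanes at y = -60 and +60 mm; either may hold the telescopic brush. Between the uprights the tools are free all round.
- crevice_brush: The other brush in the rest, fixed length: a long wooden handle 24 x 28 mm, no collar and no button, narrow 120 x 17 mm head with short bristles. Origin on its axis at the neck, axes like the telescopic brush. To be left.
- filter: Pleated cartridge filter standing on the counter, 96 mm in diameter, 115 mm high, origin under its centre. To be left.
- canister: Grey plastic canister with ribbed twist cap, 120 mm in diameter, 178 mm high, origin under its centre. To be left.
- pan: Aluminium pan, 260 x 180 x 42 mm, origin under its centre. To be left.
- nozzle: Black upholstery nozzle lying on the counter, 125 mm wide, 93 mm long, 33 mm high, origin at the underside of its mouth piece. To be left.
- driver: Screwdriver lying on the counter, 210 mm long, 24 mm high, origin at the underside of the front end of its black handle. To be left.

How it is judged:
By the outcome, as a careful person would: the job done as asked, in the order asked, and still so for the second after the job is handed in, while the arm keeps its last pose, push and grip.
It also fails if it takes over 48 s, if anything falls off the work surface, if the arm or the gripper's body presses on something with over 40 N, if the wrist force passes 120 N, or if a joint passes its speed limit or range.

## Working session

There is one attempt and no reset: what is moved stays moved. The work goes in short steps, Python scripts to look and compute and a tool call to move; the robot and the scene stay as the last step left them, time stands still between calls to the robot, and variables do not carry over. Pictures are saved under pics/ and viewed, at most 10 in all, crops included, and the job is handed in when it is done.

```bash
ls; mkdir -p pics; python3 - <<'E'
from bench import robot, vision, workorder
import cv2
for n in("scene","top"):
    im=vision.read_camera(n);cv2.imwrite(f"pics/{n}0.png",im)
    c=vision.get_calibration(n);print(n,{k:(v if k!='view' else [list(map(lambda q:round(float(q),4),r)) for r in v]) for k,v in c.items()})
s=robot.sense();print(s)
E
```

```text
bench.py
pics
scene {'vertical_fov': 56.69645324048461, 'cx': 286.89957521042703, 'cy': 211.23813921750312, 'view': [[-0.2577, 0.9662, 0.0002, 0.2], [-0.506, -0.1352, 0.8519, 0.1929], [0.8231, 0.2194, 0.5238, -1.7926], [0.0, 0.0, 0.0, 1.0]]}
top {'vertical_fov': 48.96870690138719, 'cx': 275.52146704518367, 'cy': 209.68905244035707, 'view': [[0.0027, -1.0, -0.0077, -0.0309], [0.991, 0.0016, 0.1338, -0.5474], [-0.1337, -0.008, 0.991, -1.3973], [0.0, 0.0, 0.0, 1.0]]}
{'clock': 0.1, 'qpos': array([ 9.66911549e-01,  2.45738963e-01,  1.55888540e+00, -4.82356527e-06,
        1.33871157e+00, -1.74130341e-01]), 'joint_vel': array([-0.00228022, -0.00198448, -0.00179524,  0.00053813,  0.00232496,
       -0.00068462]), 'tau': array([ 9.49077439e-04, -4.16912735e+01, -3.15525913e+01,  6.86320709e-02,
        3.09430039e-02, -1.48262995e-05]), 'ee_pos': array([0.27049529, 0.59039574, 0.17866258]), 'tool_rot': array([-6.69731878e-01, -3.06870178e+00,  2.53601339e-03]), 'ft_force': array([-0.7119852 , -0.21014091, -0.12297487]), 'wrist_torque': array([ 0.02111749, -0.02895108,  0.02904134]), 'grasp_force': 0.0, 'gripper_width': 0.0939238804434067}
```

View pics/scene0.png

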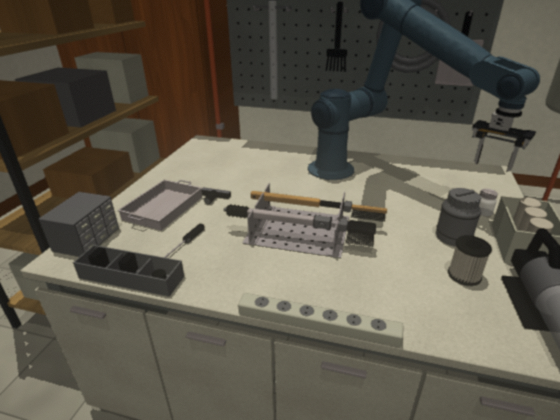

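View pics/top0.png

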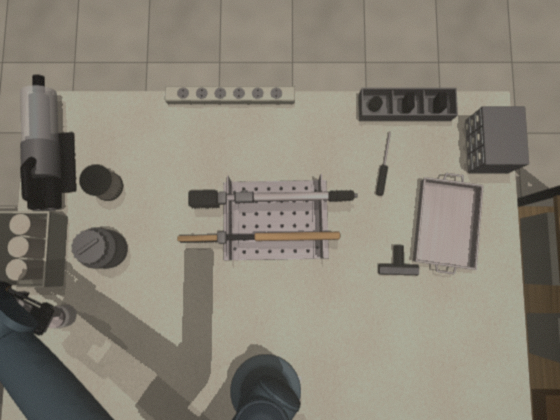

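The top view shows the telescopic brush in the far lane: head at about (203,198), collar near (243,197), tail at (355,196). So its x runs along world +y and the button faces world +x. I'll enlarge both views next.

```bash
python3 - <<'E'
import cv2
a=cv2.imread("pics/top0.png")[165:275,170:370];cv2.imwrite("pics/topc.png",cv2.resize(a,None,fx=4,fy=4,interpolation=cv2.INTER_CUBIC))
a=cv2.imread("pics/scene0.png")[175:265,215:395];cv2.imwrite("pics/scenec.png",cv2.convertScaleAbs(cv2.resize(a,None,fx=4.4,fy=4.4,interpolation=cv2.INTER_CUBIC),alpha=1.4))
E
```

```text
(no output)
```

View pics/topc.png

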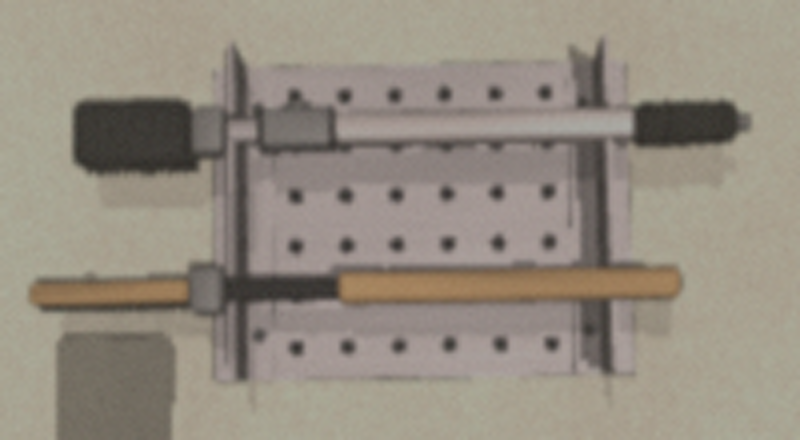

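View pics/scenec.png

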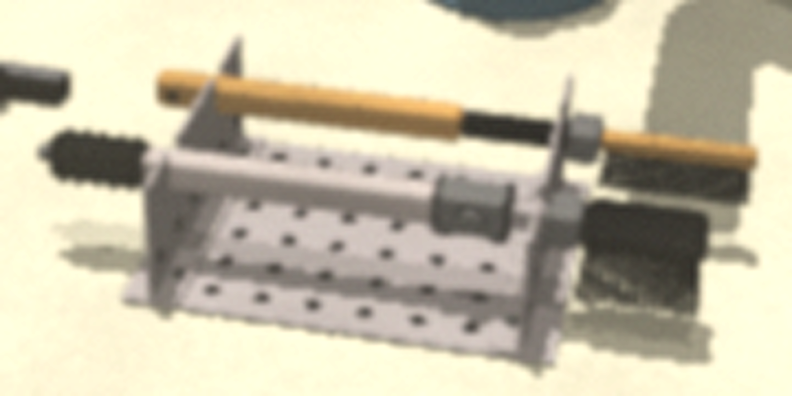

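Top crop: collar is at x 258–335, y 106–148, and the button nub is at (297,101). Scene crop: collar centre is at (473,210) with the button at (472,214). Next: triangulate these and check against the base size.

```bash
cat > h.py <<'E'
import numpy as np
from bench import robot, vision, workorder
def ray(n,u,v):
    c=vision.get_calibration(n);f=210/np.tan(np.radians(c["vertical_fov"]/2));V=np.array(c["view"])
    d=V[:3,:3].T@np.array([(u-c["cx"])/f,-(v-c["cy"])/f,-1]);o=-V[:3,:3].T@V[:3,3];return o,d/np.linalg.norm(d)
def plane(n,u,v,z):
    o,d=ray(n,u,v);return o+d*(z-o[2])/d[2]
def tri(a,b):
    (o,d),(p,e)=ray("top",*a),ray("scene",*b)
    s=np.linalg.lstsq(np.c_[d,-e],p-o,rcond=None)[0];A=o+s[0]*d;B=p+s[1]*e
    return (A+B)/2,np.linalg.norm(A-B)
T=lambda x,y:(170+x/4,165+y/4)
S=lambda x,y:(215+x/4.4,175+y/4.4)
E
python3 - <<'E'
from h import *
np.set_printoptions(precision=4,suppress=True)
for k,a,b in [("collar",(296,127),(473,210)),("button",(297,103),(472,214)),("tailrubber end",(738,121),(50,155)),("grip front",(634,123),(147,163)),("block front",(75,135),(706,240)),
 ("ferrule/block",(191,132),(585,222)),("crev tail",(682,283),(160,87)),("crev front",(32,294),(755,156)),("crev wood/black",(340,286),(461,121))]:
    print(k,*tri(T(*a),S(*b)))
c=[plane("top",*T(*p),0.006) for p in [(213,72),(628,63),(634,374),(217,380)]]
for p in c:print("base",p)
print([np.linalg.norm(c[i]-c[(i+1)%4]) for i in range(4)])
for p in [(123,302),(550,365)]: print("scene base",plane("scene",*S(*p),0.006))
for p in [(228,130),(236,130),(258,127),(335,127),(634,123),(738,121),(75,135),(296,127)]: print("axis",p,plane("top",*T(*p),.09))
E
```

```text
collar [0.58   0.0658 0.085 ] 0.001542137256442236
button [0.5968 0.0663 0.0923] 0.004656390212545038
tailrubber end [ 0.5849 -0.2664  0.083 ] 0.003823130368469086
grip front [ 0.5827 -0.1876  0.0869] 0.003948024664333064
block front [0.5739 0.2333 0.0837] 0.002403873313914339
ferrule/block [0.5759 0.1462 0.0855] 0.003915136692759855
crev tail [ 0.4621 -0.2209  0.0838] 0.00639194312436912
crev front [0.4534 0.2615 0.0873] 0.0026652270018467364
crev wood/black [0.4596 0.0326 0.0876] 0.0038439095601449373
base [0.6376 0.1383 0.006 ]
base [ 0.6453 -0.194   0.006 ]
base [ 0.3977 -0.1957  0.006 ]
base [0.3923 0.1307 0.006 ]
[np.float64(0.3323767888531145), np.float64(0.24760641808127076), np.float64(0.326475295256278), np.float64(0.24547571922587152)]
scene base [ 0.6531 -0.1838  0.006 ]
scene base [0.6456 0.1386 0.006 ]
axis (228, 130) [0.577  0.1158 0.09  ]
axis (236, 130) [0.577  0.1098 0.09  ]
axis (258, 127) [0.5793 0.0933 0.09  ]
axis (335, 127) [0.5794 0.0354 0.09  ]
axis (634, 123) [ 0.5828 -0.1891  0.09  ]
axis (738, 121) [ 0.5844 -0.2671  0.09  ]
axis (75, 135) [0.573  0.2308 0.09  ]
axis (296, 127) [0.5793 0.0647 0.09  ]
```

Both views agree: axis height is 85 mm, yaw about 1.3°, and the collar is at (0.580, 0.0655). The lengths to head and tail also match, so I'll rise and turn so the fingers close along the brush's y.

Emit:
pendant:
  rows: "0,0,-0.02,0.1865;0,0,-0.02,0.1865;0,0,-0.02,0.1865;0,0,-0.02,0.1865;0,0,-0.01,0.1865;0,0,-0.01,0.1865;0,0,0,0"
  jaw: 0.094
  squeeze: 20

```text
clock: 0.98
ee_pos: [0.271, 0.5911, 0.2801]
tool_rot: [-2.194, -2.248, -0.002]
ft_force: [-0.9, 0.2, 0.0]
gripper_width: 0.0939
grasp_force: 0.0
```

```bash
cat >> h.py <<'E'
from scipy.spatial.transform import Rotation as Ro
def togo(p):
    s=robot.sense();R=Ro.from_rotvec(s["tool_rot"]).as_matrix()
    print("d tool",np.round(R.T@(np.array(p)-s["ee_pos"]),4),"ypos",np.round(R[:,1],4),"turn",round(float(np.arctan2(R[1,1],R[0,1])-0.022),4),"ft",np.round(s["ft_force"],1),"pos",np.round(s["ee_pos"],4),"w",round(s["gripper_width"],4),s["clock"])
E
python3 -c "
from h import *;togo([.5805,.0655,.25])"
```

```text
d tool [-0.533   0.2967  0.0299] ypos [9.997e-01 2.420e-02 6.000e-04] turn 0.0022 ft [-0.9  0.2  0. ] pos [0.271  0.5911 0.2801] w 0.0939 0.975
```

Emit:
pendant:
  rows: "-0.05,0.028,0,0;-0.05,0.028,0,0;-0.05,0.028,0,0;-0.05,0.028,0,0;-0.05,0.028,0,0;-0.05,0.028,0,0;-0.05,0.028,0,0;-0.05,0.028,0,0"

```text
clock: 1.98
ee_pos: [0.5039, 0.1941, 0.2788]
tool_rot: [-2.192, -2.249, 0.001]
ft_force: [0.2, 1.3, 0.4]
gripper_width: 0.0941
grasp_force: 0.0
```

Emit:
pendant:
  rows: "-0.05,0.028,0.01,0;-0.05,0.028,0.01,0;-0.02,0.01,0.01,0;0,0,0,0;0,0,0,0"

```text
clock: 2.6
ee_pos: [0.5717, 0.0788, 0.2498]
tool_rot: [-2.194, -2.248, -0.0]
ft_force: [0.6, -0.1, -0.3]
gripper_width: 0.0941
grasp_force: 0.0
```

```bash
python3 -c "
from h import *;togo([.5805,.0655,.066])"
```

```text
d tool [-0.0136  0.0085  0.1838] ypos [ 9.997e-01  2.430e-02 -1.000e-04] turn 0.0023 ft [ 0.6 -0.1 -0.3] pos [0.5717 0.0788 0.2498] w 0.0941 2.6
```

Emit:
pendant:
  rows: "-0.0136,0.0085,0.03,0;0,0,0.04,0;0,0,0.04,0;0,0,0.04,0;0,0,0.024,0;0,0,0.01,0;0,0,0,0;0,0,0,0"

```text
clock: 3.6
ee_pos: [0.5821, 0.0643, 0.0673]
tool_rot: [2.195, 2.245, 0.003]
ft_force: [-0.2, -0.3, 0.8]
gripper_width: 0.0936
grasp_force: 0.0
```

```bash
python3 - <<'E'
from h import *;togo([.5805,.0655,.066])
import cv2
a=vision.read_camera("top")[165:275,170:370];b=vision.read_camera("scene")[175:265,215:395]
a=cv2.resize(a,(540,297),interpolation=cv2.INTER_CUBIC);b=cv2.resize(b,(540,270),interpolation=cv2.INTER_CUBIC)
cv2.imwrite("pics/p1.png",cv2.convertScaleAbs(np.vstack([a,b]),alpha=1.3))
E
```

```text
d tool [ 0.0012 -0.0016  0.0013] ypos [0.9997 0.0227 0.0028] turn 0.0007 ft [-0.2 -0.3  0.8] pos [0.5821 0.0643 0.0673] w 0.0936 3.6
```

View pics/p1.png

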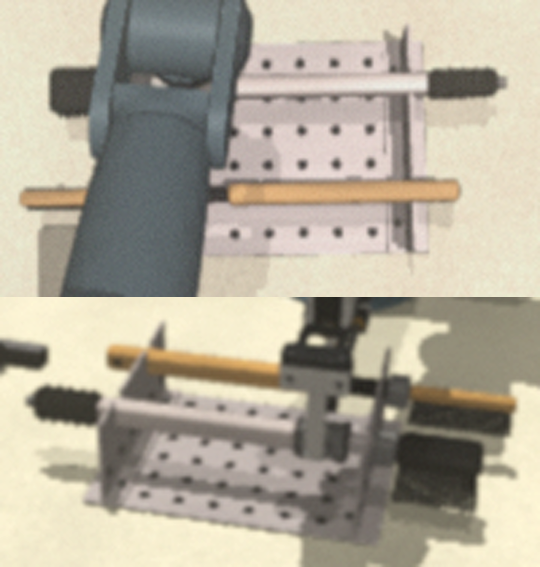

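The scene half shows the front finger at (320,430) in front of the collar, which spans x 295–348. The fingers straddle it, so I'll close and press the button.

Emit:
pendant:
  rows: "0.001,-0.001,0.001,0;0,0,0,0;0,0,0,0;0,0,0,0;0,0,0,0;0,0,0,0;0,0,0,0;0,0,0,0"
  jaw: 0.0
  squeeze: 25

```text
clock: 4.7
ee_pos: [0.5795, 0.0651, 0.0648]
tool_rot: [-2.196, -2.245, 0.001]
ft_force: [-3.4, 1.0, 3.0]
gripper_width: 0.0303
grasp_force: 30.0
```

```bash
python3 -c "
from h import *;togo([.5805,.0655,.066])"
```

```text
d tool [ 0.0004  0.001  -0.0012] ypos [ 0.9998  0.0223 -0.0014] turn 0.0003 ft [-3.4  1.   3. ] pos [0.5795 0.0651 0.0648] w 0.0303 4.7
```

Width is 30.3 mm, so the button is in. Now pulling, which is along tool −x.

Emit:
pendant:
  rows: "-0.005,0,0,0;-0.01,0,0,0;-0.01,0,0,0;0,0,0,0"

```text
clock: 5.2
ee_pos: [0.5802, 0.039, 0.0648]
tool_rot: [2.197, 2.246, -0.002]
ft_force: [-4.5, -1.1, 5.0]
gripper_width: 0.0301
grasp_force: 30.0
```

Emit:
pendant:
  rows: "-0.015,0,0,0;-0.015,0,0,0;-0.015,0,0,0;-0.015,0,0,0;-0.01,0,0,0;-0.01,0,0,0;0,0,0,0;0,0,0,0"

```text
clock: 6.2
ee_pos: [0.5819, -0.0403, 0.0648]
tool_rot: [-2.196, -2.246, 0.002]
ft_force: [-6.0, 1.8, 4.8]
gripper_width: 0.0301
grasp_force: 30.0
```

```bash
python3 -c "
from h import *;togo([.583,-.0565,.066])"
```

```text
d tool [-0.0162  0.0008 -0.0012] ypos [ 0.9997  0.0225 -0.0012] turn 0.0005 ft [-6.   1.8  4.8] pos [ 0.5819 -0.0403  0.0648] w 0.0301 6.2
```

Emit:
pendant:
  rows: "-0.008,0,0,0;-0.006,0,0,0;-0.002,0,0,0;0,0,0,0"

```text
clock: 6.7
ee_pos: [0.5822, -0.0551, 0.0647]
tool_rot: [-2.195, -2.244, -0.0]
ft_force: [-4.9, 4.7, 6.1]
gripper_width: 0.0308
grasp_force: 30.1
```

Emit:
pendant:
  rows: "-0.002,0,0,0;0,0,0,0"

```text
clock: 6.95
ee_pos: [0.5822, -0.0568, 0.0648]
tool_rot: [-2.195, -2.244, -0.001]
ft_force: [-4.6, 5.3, 6.6]
gripper_width: 0.0303
grasp_force: 30.1
```

Emit:
pendant:
  rows: "-0.002,0,0,0;0,0,0,0"

```text
clock: 7.2
ee_pos: [0.5822, -0.0586, 0.0648]
tool_rot: [-2.195, -2.244, -0.001]
ft_force: [-4.7, 5.5, 6.7]
gripper_width: 0.0301
grasp_force: 30.1
```

Emit:
pendant:
  rows: "-0.002,0,0,0;0,0,0,0"

```text
clock: 7.45
ee_pos: [0.5823, -0.06, 0.0647]
tool_rot: [-2.194, -2.243, -0.002]
ft_force: [-4.4, 6.9, 6.9]
gripper_width: 0.0304
grasp_force: 30.1
```

Emit:
pendant:
  rows: "-0.002,0,0,0;0,0,0,0"

```text
clock: 7.7
ee_pos: [0.5823, -0.06, 0.0648]
tool_rot: [-2.193, -2.241, -0.006]
ft_force: [-4.9, 13.9, 7.9]
gripper_width: 0.0303
grasp_force: 30.1
```

Emit:
pendant:
  rows: "-0.002,0,0,0;0,0,0,0"

```text
clock: 7.95
ee_pos: [0.5822, -0.06, 0.0648]
tool_rot: [-2.192, -2.238, -0.01]
ft_force: [-4.0, 20.5, 10.1]
gripper_width: 0.0301
grasp_force: 30.2
```

```bash
python3 - <<'E'
from h import *
import cv2
a=vision.read_camera("top")[165:275,170:410];b=vision.read_camera("scene")[175:265,175:395]
cv2.imwrite("pics/a.png",a)
a=cv2.resize(a,(720,330),interpolation=cv2.INTER_CUBIC);b=cv2.resize(b,(660,270),interpolation=cv2.INTER_CUBIC);b=cv2.copyMakeBorder(b,0,0,0,60,0)
cv2.imwrite("pics/p2.png",cv2.convertScaleAbs(np.vstack([a,b]),alpha=1.3))
E
```

```text
(no output)
```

View pics/p2.png

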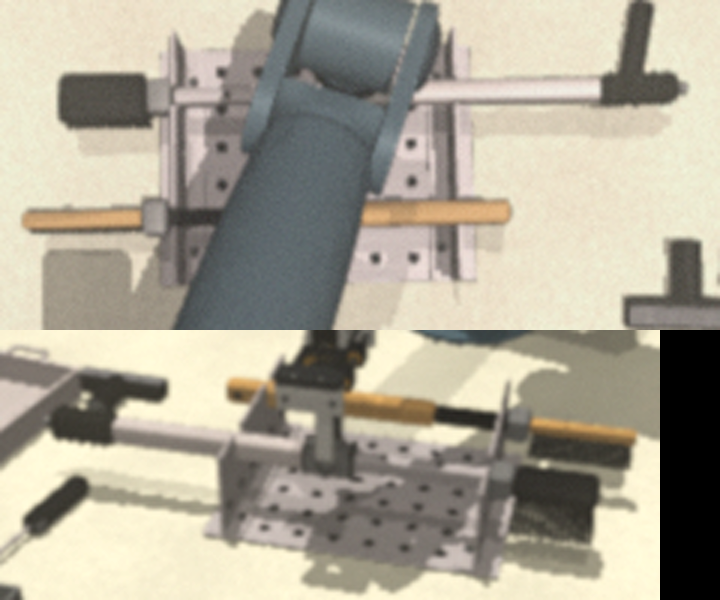

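Hard end reached: force jumped to 20 N and travel stopped at 125 mm (3.6 mm slide plus 121.5). The tail at (680,88) is high above the driver. I'll back off about 1.5 mm to centre the tooth, then release.

Emit:
pendant:
  rows: "0.003,0,0,0;0.0025,0,0,0;0,0,0,0;0,0,0,0"

```text
clock: 8.55
ee_pos: [0.5823, -0.06, 0.0648]
tool_rot: [-2.195, -2.245, 0.001]
ft_force: [-4.9, 2.3, 6.2]
gripper_width: 0.0305
grasp_force: 30.1
```

Emit:
pendant:
  rows: "0,0,0,0;0,0,0,0;0,0,0,0;0,0,0,0;0,0,0,0"
  jaw: 0.07

```text
clock: 9.18
ee_pos: [0.5827, -0.0606, 0.0646]
tool_rot: [2.197, 2.246, -0.0]
ft_force: [-0.7, -0.0, -0.1]
gripper_width: 0.0697
grasp_force: 0.0
```

```bash
python3 -c "
from h import *;togo([.5838,-.1085,.066])"
```

```text
d tool [-0.0479  0.     -0.0014] ypos [ 9.998e-01  2.180e-02 -1.000e-04] turn -0.0002 ft [-0.7 -0.  -0.1] pos [ 0.5827 -0.0606  0.0646] w 0.0697 9.175
```

Emit:
pendant:
  rows: "-0.025,0,0,0;-0.024,0,-0.001,0;0,0,0,0;0,0,0,0"

```text
clock: 9.68
ee_pos: [0.5837, -0.1089, 0.0655]
tool_rot: [-2.196, -2.245, -0.0]
ft_force: [-0.7, 1.0, -0.2]
gripper_width: 0.0705
grasp_force: 0.0
```

Emit:
pendant:
  rows: "0,0,0,0;0,0,0,0;0,0,0,0;0,0,0,0;0,0,0,0;0,0,0,0;0,0,0,0"
  jaw: 0.0
  squeeze: 40

```text
clock: 10.55
ee_pos: [0.583, -0.1095, 0.0656]
tool_rot: [-2.196, -2.245, 0.002]
ft_force: [-5.5, -0.3, 2.3]
gripper_width: 0.0232
grasp_force: 40.0
```

Emit:
pendant:
  rows: "0.002,0,0,0;0.002,0,0,0;0,0,0,0;0,0,0,0"

```text
clock: 11.05
ee_pos: [0.5829, -0.1067, 0.0656]
tool_rot: [2.197, 2.246, -0.005]
ft_force: [-5.1, -4.7, 2.3]
gripper_width: 0.0236
grasp_force: 40.0
```

```bash
python3 -c "
from h import *;togo([.5838,-.1085,.066])"
```

```text
d tool [-0.0018  0.0008 -0.0004] ypos [ 0.9998  0.0222 -0.002 ] turn 0.0002 ft [-5.1 -4.7  2.3] pos [ 0.5829 -0.1067  0.0656] w 0.0236 11.05
```

The 4.7 N resistance exceeds the 1.5 N sliding friction, so the handle is locked. Lifting.

Emit:
pendant:
  rows: "0,-0.0015,0,0;0,0,-0.003,0;0,0,-0.006,0;0,0,-0.008,0;0,0,-0.008,0;0,0,-0.005,0;0,0,0,0"

```text
clock: 11.92
ee_pos: [0.5826, -0.1057, 0.0964]
tool_rot: [2.196, 2.245, 0.001]
ft_force: [-0.3, -1.4, -3.3]
gripper_width: 0.0233
grasp_force: 40.0
```

Emit:
pendant:
  rows: "0,0,-0.01,0;0,0,-0.015,0;0,0,-0.015,0;0,0,-0.015,0;0,0,-0.01,0;0,0,-0.005,0;0,0,0,0;0,0,0,0"

```text
clock: 12.92
ee_pos: [0.5818, -0.1053, 0.1649]
tool_rot: [-2.196, -2.245, 0.001]
ft_force: [-0.8, 0.5, -3.9]
gripper_width: 0.0238
grasp_force: 40.0
```

```bash
python3 - <<'E'
from h import *
import cv2
togo([.5838,-.1085,.166])
a=vision.read_camera("top");b=vision.read_camera("scene")
cv2.imwrite("pics/ta.png",a);cv2.imwrite("pics/sb.png",b)
a=cv2.resize(a[155:275,170:410],(720,360),interpolation=cv2.INTER_CUBIC);b=cv2.resize(b[150:230+0,175:395],(660,240),interpolation=cv2.INTER_CUBIC);b=cv2.copyMakeBorder(b,0,0,0,60,0)
cv2.imwrite("pics/p3.png",cv2.convertScaleAbs(np.vstack([a,b]),alpha=1.3))
E
```

```text
d tool [-0.0032  0.0019 -0.0011] ypos [ 0.9998  0.022  -0.0012] turn 0.0 ft [-0.8  0.5 -3.9] pos [ 0.5818 -0.1053  0.1649] w 0.0238 12.925
```

View pics/p3.png

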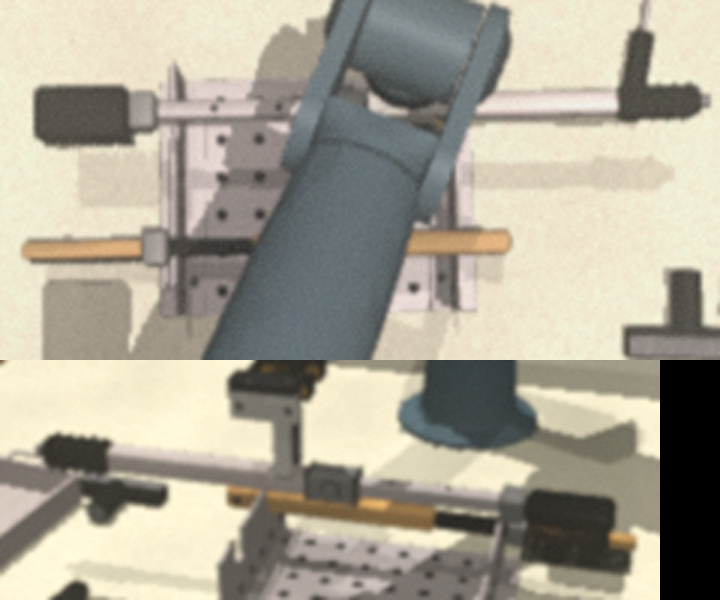

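```bash
python3 - <<'E'
from h import *
for k,a,b in [("blk/ferrule",(213.3,192.3),(350.7,198.3)),("ferrule rear",(222.7,191.7),(342.3,196.7)),("grip front",(376.7,189.3),(211.7,182.3)),("rubber end",(403.3,188.7),(189,180.7))]:
    p,e=tri(a,b);print(k,p.round(4),round(e,4))
print("button y",plane("scene",175+333/3,150+126/3,.185).round(3)); togo([.58,-.1,.166])
E
```

```text
blk/ferrule [0.576  0.1459 0.1851] 0.0048
ferrule rear [0.5772 0.1197 0.1876] 0.0057
grip front [ 0.5845 -0.311   0.184 ] 0.0062
rubber end [ 0.5879 -0.3889  0.1808] 0.0008
button y [ 0.587 -0.053  0.185]
d tool [ 0.0054 -0.0017 -0.0011] ypos [ 0.9998  0.0219 -0.0012] turn -0.0 ft [ 0.3 -0.4 -3.9] pos [ 0.5818 -0.1054  0.1649] w 0.0236 13.025
```

Neck to tail measures 505 mm (500 expected). The height is about 185 mm along its whole length, so it is level, and it was raised 99 mm. Handing in.

Emit:
pendant:
  rows: "0,0,0,0;0,0,0,0;0,0,0,0;0,0,0,0"

```text
clock: 13.52
ee_pos: [0.5822, -0.1055, 0.1656]
tool_rot: [-2.197, -2.246, 0.0]
ft_force: [0.1, 0.5, -3.8]
gripper_width: 0.0231
grasp_force: 40.0
```

```bash
python3 -c "
from bench import robot, vision, workorder;print(workorder.sign_off())"
```

```text
the job is handed in; nothing more can be done
None
```

The brush handle is drawn out and locked at the second stop, and the arm is holding the brush level, clear of the button, about 10 cm above the rest; I handed the job in at 13.5 s, and sign-off returned no verdict.

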